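# Mount the small-piece chuck on the spin coater and hold it down

## Task

Mount the small chuck on the spin coater: slide the coater's flat cover fully open, take the smaller of the two chucks out of the rack (leave the larger one there) and push its stem down into the spindle hub, turning it until its keys slip into the keyways and its head sits flat on the hub. A spring seal in the hub pushes it back up until I have tightened the set screw, so finish still gripping the chuck and pressing it fully home; do not let go.

Things in the scene. Friction and masses are not known exactly. Their poses are not given: they have to be found in the camera images.
- coater: Spin coater, fixed: white housing 160 mm deep (x), 284 mm long (y), deck 85 mm above the bench, display on its front (-x) face. Origin on the bench under the spindle axis; the housing reaches 76 mm to its +y and 208 mm to its -y side. Around the axis a round steel bowl, 124 mm wide and 54 mm deep, is sunk in the deck; two guide rails 10 mm high run along y at the front and back edges of the deck.
- cover (a joint): Slide of the coater's flat clear cover in the guide rails, in m: 0 = right over the bowl, 0.130 = fully open against its stop; it grows as the cover moves towards the coater's -y side and it stays where it is left. About 1.5 N of friction.
- cover_handle (a point): Middle of the cover's upright black pull bar: 10 mm thick along the coater's y, 60 mm long along its x, reaching 10 mm above this point; its 16 mm wide foot begins 14 mm and the cover plate 18 mm below this point, which is 108 mm above the bench. It moves with the cover.
- spindle: Steel spindle hub in the middle of the bowl, 35 mm in diameter; origin at the centre of its flat top (62.5 mm above the bench, 22.5 mm below the deck), z up. Round bore 18.6 mm in diameter, 31 mm deep. Two opposite keyways, 9 mm wide and reaching 15 mm from the axis, run down the whole bore on the hub's own -x and +x sides. A brake keeps the hub from turning up to about 0.5 N m.
- seal (a joint): Travel of the spring-loaded rubber vacuum seal at the bottom of the hub's bore, in m: 0 = up (its face 25 mm below the hub's top), 0.005 with a chuck pressed home. It pushes up with about 4.5 N at first touch and 9 N with the chuck home.
- chuck_rack: White plastic chuck rack, fixed to the bench: base 64 x 168 x 12 mm, with two upright tubes 35 mm in diameter outside and 30 mm inside, their open tops 50 mm above the bench, 46 mm either side of the origin along the rack's y. Origin on the bench under its centre.
- small_chuck: The smaller chuck, loose, about 0.17 kg: plain steel disc head 38 mm in diameter, 14 mm thick, resting on a rack tube, stem inside. Origin at the centre of the head's underside, z up. Steel stem 16 mm in diameter, 30 mm long, tip tapered over 3.5 mm. A small V notch in the head's rim lies over each of the two opposite keys. Mounted, the head's underside lies flat on the hub's top.
- chuck_key (a point): Lower end of one of the small chuck's two equal keys, 22 mm below the head's underside and 11 mm off the stem's axis, on the chuck's own -x side; the other key is opposite, on +x. Each key is 6 mm wide, stands out to 13.5 mm from the axis and runs from 2 to 22 mm below the head, so that the lowest 8 mm of the stem are plain and round. The chuck fits either way round.
- large_chuck: The larger chuck, of the same make, head 60 mm in diameter and 14 mm thick, loose in the rack's other tube; to be left there. Origin at the centre of its head's underside.
There are look-alikes about, which are no part of the job. What is shaped like the small_chuck but yellow is not meant.

How it is judged:
By the outcome, as a careful person would: the job done as asked, in the order asked, and still so for the second after the job is handed in, while the arm keeps its last pose, push and grip.
It also fails if it takes over 48 s, if anything falls off the work surface, if the arm or the gripper's body presses on something with over 40 N, if the wrist force passes 120 N, or if a joint passes its speed limit or range.

## Robot

A 7-joint arm with a two-finger parallel gripper is mounted at the origin on a cart in front of the work surface, level with it; the furniture and walls round the work are solid. World frame = base frame: x ahead of the robot, y to its left, z up, the work surface at z = 0. Lengths are in m, angles in rad, forces in N, time in s.
With the tool pointing down it reaches from about 0.425 to 0.875 m from the base axis. Payload 8.4 kg.
Tool frame: the origin (TCP) lies midway between the tips of the shut fingers; the grasp point (between the pads) lies 19 mm behind it (grip_depth is the distance from the TCP to the grasp point, in m); z points along the fingers, y is the line along which they close (so a half turn about z gives the same grasp; the last joint's range is limited). The gripper opens to 85 mm and grips with 20 to 120 N. Pads are 22 mm wide; open, the fingers measure 114 mm over their backs; the gripper's body (76 mm by 85 mm) begins 54 mm behind the grasp point. The pads swing forward as they close: fully open they stand 13 mm farther back than shut.
Start: joints at [1.183, 0.333, 0.04, 1.465, -0.013, 1.343, -0.059], TCP at [0.185, -0.623, 0.231] pointing down, gripper open.
Joint ranges: [-2.58, 2.58], [-0.38, 2.09], [-1.3, 1.39], [0.25, 2.4], [-1.5, 4.64], [0.08, 2.09], [-2.65, 2.65]. Speed limits (rad/s): [2.22, 2.22, 2.79, 2.79, 3.14, 3.14, 3.14].

## Interface

Orientations are given as a rotation vector (axis times angle).
In Python, from bench import * gives the robot as it stands.
- The arm moves only by the tool drive_tool, never from a script. Its argument "deltas" is a list that holds one entry, the list of rows, each a list of 4 numbers: the shift along the tool's x, y, z in mm, then the turn about the tool's z in rad. In form: [[[x, y, z, turn], ...]]. A call has 1 to 8 rows; each row is the pose to reach, as a shift and turn from the pose commanded when the call began, along the tool's axes at that moment; what a row does not reach only later rows make up. A row lasts 1/8 s, in which the tool goes at most 62.5 mm and 10.7 degrees, less where a joint would pass 70% of its speed; a pose out of reach is approached as far as the arm can. A call with a gripper value outside its range is refused whole. "fingers" is the closure, from -1 (fully open) to 1 (shut), set as the call begins (left out, the last holds). The fingers move at their own pace and stop on an object; the grip force is fixed at half the most. Time passes only in rows, so rows that repeat a pose let the fingers close. It gives the time, the measured TCP pose, the force, the opening and the grip force at its end, in the units of the state.
- get_obs(): the state, without advancing time (a new reading comes with each control period).
- grab_frame(name): name is "side" or "top" or "wrist"; returns a dict with "pixels" (420x560x3 uint8, red, green, blue), "fovy" (degrees; the focal length in pixels is half the picture's height over the tangent of half this angle, whatever the lens; pixels are square), "cx", "cy" (the principal point, pixels), "R" (3x3) and "t" (3): a world point X has camera coordinates R X + t. Camera axes: x right, y down, z forward; pixel columns grow to the right and rows downward; lengths in m; the calibration is good to about 2 mm. A picture is of the moment at which its call begins. There is no depth.
- job_done(): hands the job in; it is judged then, once.
The state is a dict: "time_s": time; "qpos": joint angles; "qvel": joint speeds; "tau": joint torques, N m; "position": TCP position; "tool_rot": TCP orientation; "wrist_force": force on the tool from outside, world axes, zero at the start; "wrist_torque": the same for the moment, N m; "grip_width": opening from 0.0 (shut) to 1.0 (fully open); "grip_force": force on a finger pad.
Only numpy, scipy, OpenCV 4.12 (cv2) and the standard library are available. Lean on these libraries where they do the work, as an engineer would, in place of code of your own. Each camera call takes 0.05 s, during which the arm holds its last target. There are 200 camera calls.

## Working session

There is one attempt and no reset: what is moved stays moved. The work goes in short steps, Python scripts to look and compute and a tool call to move; the robot and the scene stay as the last step left them, time stands still between calls to the robot, and variables do not carry over. Pictures are saved under pics/ and viewed, at most 10 in all, crops included, and the job is handed in when it is done.

Besides the shell and the picture viewer there is one more tool, called after ">>>" in YAML: its name, and indented under it one key for each argument. drive_tool: Moves the arm, as the interface text tells. Its arguments: {"type":"object","properties":{"deltas":{"type":"array","items":{"type":"array","items":{"type":"array","items":{"type":"number"}}}},"fingers":{"type":"number"}},"required":["deltas"]}

```bash
mkdir -p pics; cat > h.py <<'E'
from bench import *
import numpy as np, cv2
def K(f):
    h=f["pixels"].shape[0]; return h/2/np.tan(np.radians(f["fovy"])/2)
def ray(f,u,v,z):
    fl=K(f);R=np.array(f["R"]);t=np.array(f["t"]);c=-R.T@t
    d=R.T@np.array([(u-f["cx"])/fl,(v-f["cy"])/fl,1]); return c+d*(z-c[2])/d[2]
def proj(f,X):
    p=np.array(f["R"])@np.array(X)+np.array(f["t"]); return K(f)*p[:2]/p[2]+[f["cx"],f["cy"]]
def save(f,n,crop=None,s=1):
    im=f["pixels"][:,:,::-1]
    if crop: a,b,c,d=crop; im=im[b:d,a:c]
    cv2.imwrite("pics/"+n,cv2.resize(im,None,fx=s,fy=s,interpolation=cv2.INTER_CUBIC))
E
python3 - <<'E'
from h import *
import pickle
F={n:grab_frame(n) for n in("top","side","wrist")}
pickle.dump(F,open("F0.pkl","wb"))
for n,f in F.items(): print(n,f["fovy"],f["cx"],f["cy"],np.round(-np.array(f["R"]).T@np.array(f["t"]),3))
im=np.hstack([cv2.resize(F[n]["pixels"],(560,420)) for n in("top",)])
save(F["top"],"top0.png",None,1.4); save(F["side"],"side0.png",None,1.4)
o=get_obs();print(o["position"],o["tool_rot"],o["time_s"])
E
```

```text
top 44.2741554386123 282.05814240083896 215.2919520564409 [0.428 0.088 0.953]
side 52.41395328664025 281.4372120290577 202.3230980184782 [ 0.295 -0.723  0.457]
wrist 67.5773737781443 277.7539243643906 212.46100788169647 [ 0.26  -0.6    0.373]
[ 0.1849934  -0.62273578  0.2306093 ] [-3.10764530e+00 -4.51873075e-01  4.57479747e-04] 0.15
```

View pics/top0.png

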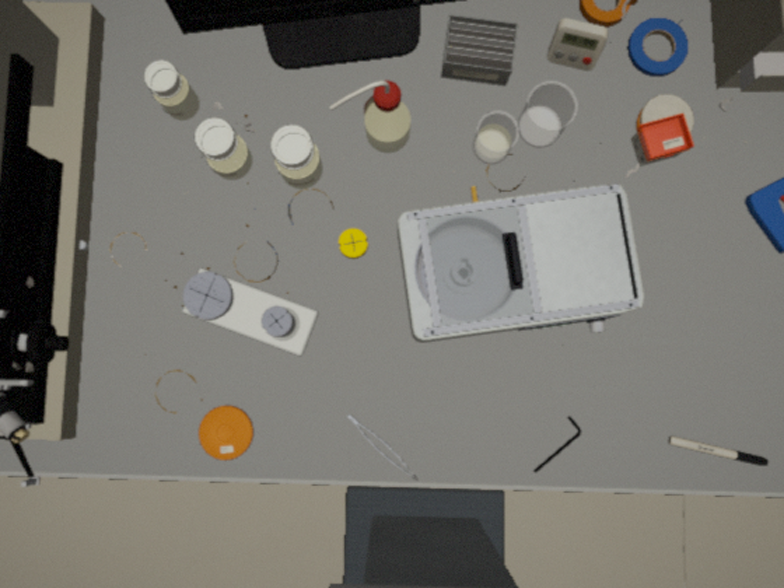

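View pics/side0.png

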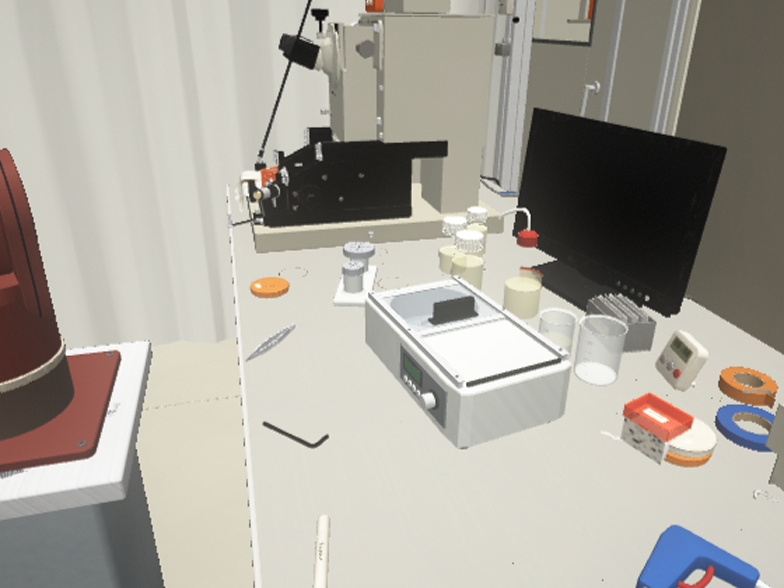

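The top view (1.4x) shows the small chuck at (278,321), the large one at (207,295), the yellow decoy at (353,243), the cover handle at (513,261) and the hub at (463,270). The side view agrees.

```bash
python3 - <<'E'
from h import *
import pickle
F=pickle.load(open("F0.pkl","rb"));f=F["top"];p=f["pixels"].astype(int)
g=p.max(2)
m=np.zeros(g.shape,np.uint8);m[160:215,350:380]=(g[160:215,350:380]<60)
c=max(cv2.findContours(m,0,1)[0],key=cv2.contourArea)
r=cv2.minAreaRect(c);print("handle",r)
b=cv2.boxPoints(r);print(np.round([ray(f,*q,.118) for q in b],4)); print(ray(f,*r[0],.118))
# coater dark end strip /rails orientation: white housing outline
for n,(x0,y0,x1,y1) in {"rack":(125,185,235,260)}.items():
    w=((p.min(2)>150)).astype(np.uint8); mm=np.zeros_like(w);mm[y0:y1,x0:x1]=w[y0:y1,x0:x1]
    c=np.vstack([k for k in cv2.findContours(mm,0,1)[0] if cv2.contourArea(k)>30]);print(n,cv2.minAreaRect(c))
hsub=f["pixels"][205:255,170:225]
gr=cv2.cvtColor(f["pixels"],cv2.COLOR_RGB2GRAY)
for nm,u,v,rr in (("small",278/1.4,321/1.4,(8,14)),("large",207/1.4,295/1.4,(14,22)),("hub",463/1.4,270/1.4,(6,14))):
    s=8;a=24;u0,v0=int(u)-a,int(v)-a
    q=cv2.resize(gr[v0:v0+2*a,u0:u0+2*a],None,fx=s,fy=s,interpolation=cv2.INTER_CUBIC)
    h=cv2.HoughCircles(cv2.GaussianBlur(q,(0,0),4),cv2.HOUGH_GRADIENT,1,200,param1=60,param2=15,minRadius=rr[0]*s,maxRadius=rr[1]*s)
    if h is not None:
        x,y,R=h[0][0]; uu,vv=(x+.5)/s-.5+u0,(y+.5)/s-.5+v0
        z=.0625 if nm=="hub" else .064
        print(nm,uu,vv,R/s,np.round(ray(f,uu,vv,z),4))
crop=[];im=f["pixels"]
A=cv2.resize(im[130:245,280:460],None,fx=4,fy=4,interpolation=cv2.INTER_CUBIC)
cv2.imwrite("pics/coat.png",A[:,:,::-1])
for nm in("side",):print(np.round(f["R"],3))
E
```

```text
handle ((366.1486511230469, 185.8918914794922), (39.620147705078125, 8.877544403076172), 80.53767395019531)
[[ 0.592  -0.0385  0.118 ]
 [ 0.5948 -0.0528  0.118 ]
 [ 0.5306 -0.0643  0.118 ]
 [ 0.5278 -0.05    0.118 ]]
[ 0.56117253 -0.05142657  0.118     ]
rack ((187.95204162597656, 225.7945556640625), (68.82019805908203, 33.5908088684082), 20.556045532226562)
[[ 0.028 -1.     0.007]
 [-0.995 -0.029 -0.096]
 [ 0.096 -0.004 -0.995]]
```

View pics/coat.png

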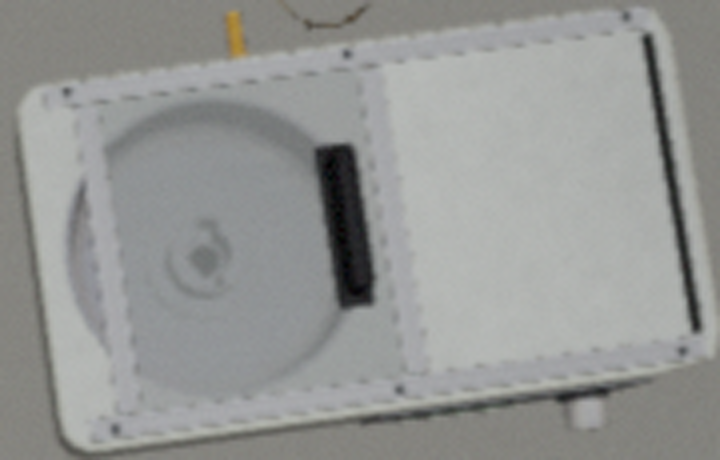

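The enlarged top view shows the bar at crop (345,225), the rail screws at (67,92), (627,16), (116,429) and (683,351), and the hub at about (203,260).

```bash
cat >> h.py <<'E'
from scipy.spatial.transform import Rotation as Ro
def go(x,y,z,yaw=None,o=None):
    "tool deltas to world point; yaw = world angle of tool x axis, deg (mod 180)"
    o=o or get_obs(); R=Ro.from_rotvec(o["tool_rot"]).as_matrix()
    d=R.T@(np.array([x,y,z])-o["position"])*1000
    cur=np.degrees(np.arctan2(R[1,0],R[0,0])); t=0
    if yaw is not None:
        t=(cur-yaw+90)%180-90
    return np.round([*d,np.radians(t)],3),"yaw",round(cur,2),"q7",round(o["qpos"][6],2)
E
python3 - <<'E'
from h import *
import pickle
f=pickle.load(open("F0.pkl","rb"))["top"]
P=lambda a,b,z:ray(f,280+(a+.5)/4-.5,130+(b+.5)/4-.5,z)
s=[P(*q,.095) for q in((67,92),(627,16),(116,429),(683,351))]
for a,b in((0,1),(2,3)):
    d=s[a]-s[b];print("y axis yaw",np.degrees(np.arctan2(d[1],d[0]))-90,np.linalg.norm(d))
d=s[0]-s[2];print("x yaw",np.degrees(np.arctan2(d[1],d[0])))
print(np.round(s,4), "hub",P(203,260,.0625))
for n,u,v in(("small",278/1.4,321/1.4),("large",207/1.4,295/1.4)):print(n,ray(f,u,v,.064))
yaw=np.radians(np.degrees(np.arctan2(d[1],d[0])))
ey=np.array([-np.sin(yaw),np.cos(yaw)]);ex=np.array([ey[1],-ey[0]])
h=np.array([.5612,-.0514]);c=np.mean(s,0)[:2]
print("ey",ey,"handle rel centre",(h-c)@ex,(h-c)@ey,"hub from centre",c-ey*-0.066)
a=h+ey*.032
print(a,go(a[0],a[1],.20,np.degrees(yaw)),go(a[0],a[1],.100,np.degrees(yaw)))
E
```

```text
y axis yaw 9.559651452686921 0.24028022875149288
y axis yaw 9.473236115272982 0.2395712010658389
x yaw 9.61572375564466
[[ 0.6182  0.0634  0.095 ]
 [ 0.6581 -0.1735  0.095 ]
 [ 0.4764  0.0394  0.095 ]
 [ 0.5158 -0.1969  0.095 ]] hub [0.55283432 0.00140319 0.0625    ]
small [0.48574195 0.22756499 0.064     ]
large [0.51535019 0.31647525 0.064     ]
ey [-0.16703933  0.98595023] handle rel centre -0.0032150791131660196 0.01627883418512174 hub from centre [ 0.55606452 -0.00184036]
[ 0.55585474 -0.01984959] (array([ 5.27204e+02, -4.72262e+02,  3.11650e+01,  1.21000e-01]), 'yaw', np.float64(16.55), 'q7', np.float64(-0.06)) (array([ 5.27215e+02, -4.72132e+02,  1.31165e+02,  1.21000e-01]), 'yaw', np.float64(16.55), 'q7', np.float64(-0.06))
```

>>> drive_tool:
  deltas:
    - [[527, -472, 31, 0.121], [527, -472, 31, 0.121], [527, -472, 31, 0.121], [527, -472, 31, 0.121], [527, -472, 31, 0.121], [527, -472, 31, 0.121], [527, -472, 31, 0.121], [527, -472, 31, 0.121]]
  fingers: 1

```text
time_s: 1.15
position: [0.4475, -0.1958, 0.2094]
tool_rot: [3.13, 0.263, 0.0]
wrist_force: [0.5, -0.9, 0.6]
grip_width: 0.0
grip_force: 0.0
```

>>> drive_tool:
  deltas:
    - [[134, -152, 9, 0], [134, -152, 9, 0], [134, -152, 9, 0], [134, -152, 9, 0], [134, -152, 9, 0], [134, -152, 9, 0]]

```text
time_s: 1.9
position: [0.553, -0.0275, 0.2003]
tool_rot: [3.13, 0.259, -0.001]
wrist_force: [-0.6, -0.0, -0.2]
grip_width: -0.003
grip_force: 0.0
```

```bash
python3 - <<'E'
from h import *
print(get_obs()["position"],go(.5559,-.0198,.100,9.55))
f=grab_frame("wrist");save(f,"w1.png",None,1.4)
for n,X in(("bar",(.5612,-.0514,.118)),("hub",(.5555,-.001,.0625))):print(n,proj(f,X)*1.4)
E
```

```text
[ 0.55301132 -0.02752697  0.20030944] (array([ 4.19800e+00, -7.22600e+00,  1.00301e+02, -1.00000e-03]), 'yaw', np.float64(9.47), 'q7', np.float64(-1.52))
bar [436.72425639 299.92901256]
hub [350.83445516 269.57030998]
```

View pics/w1.png

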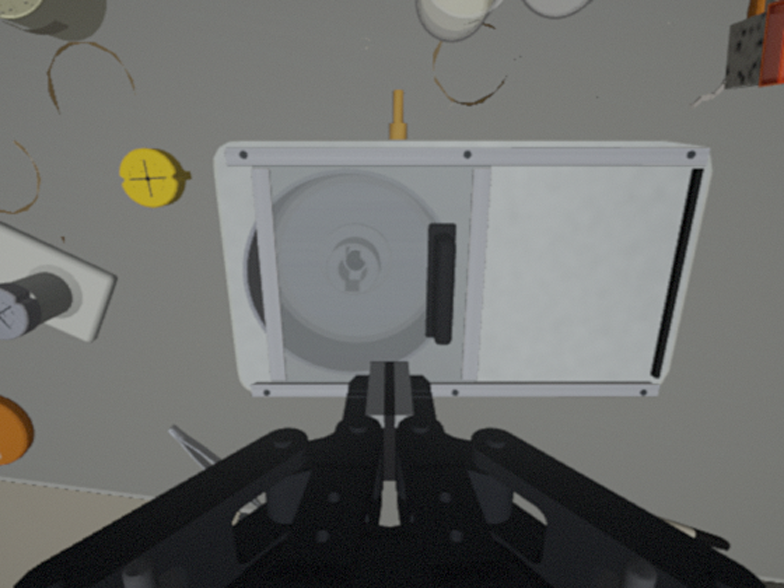

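The wrist view shows the bar at columns 428–456 (1.4x), with the shut fingers on its +y side. The hub is at (353,264) and one keyway at about (352,284). Next I lower and push.

>>> drive_tool:
  deltas:
    - [[4, -7, 50, 0], [4, -7, 100, 0], [4, -7, 100, 0], [4, -7, 100, 0]]

```text
time_s: 2.45
position: [0.5573, -0.0187, 0.1024]
tool_rot: [3.13, 0.261, 0.003]
wrist_force: [-0.3, 0.1, 0.4]
grip_width: -0.003
grip_force: 0.0
```

>>> drive_tool:
  deltas:
    - [[0, 15, 0, 0], [0, 30, 0, 0], [0, 45, 0, 0], [0, 60, 0, 0], [0, 75, 0, 0], [0, 85, 0, 0], [0, 95, 0, 0], [0, 95, 0, 0]]

```text
time_s: 3.45
position: [0.5721, -0.1127, 0.1002]
tool_rot: [3.13, 0.261, -0.001]
wrist_force: [-0.2, -0.3, 0.3]
grip_width: 0.002
grip_force: 0.0
```

>>> drive_tool:
  deltas:
    - [[0, 10, 0, 0], [0, 20, 0, 0], [0, 28, 0, 0], [0, 34, 0, 0], [0, 34, 0, 0]]

```text
time_s: 4.08
position: [0.578, -0.1459, 0.1004]
tool_rot: [3.13, 0.262, 0.0]
wrist_force: [0.7, 0.3, -0.4]
grip_width: -0.002
grip_force: 0.0
```

```bash
python3 - <<'E'
from h import *
f=grab_frame("top");o=get_obs();print(o["position"],o["wrist_force"])
p=f["pixels"][130:245,280:480];cv2.imwrite("pics/c2.png",cv2.resize(p,None,fx=4,fy=4,interpolation=cv2.INTER_CUBIC)[:,:,::-1])
E
```

```text
[ 0.5780015  -0.14552884  0.1005343 ] [-0.17139855  0.32542794  0.41055724]
```

View pics/c2.png

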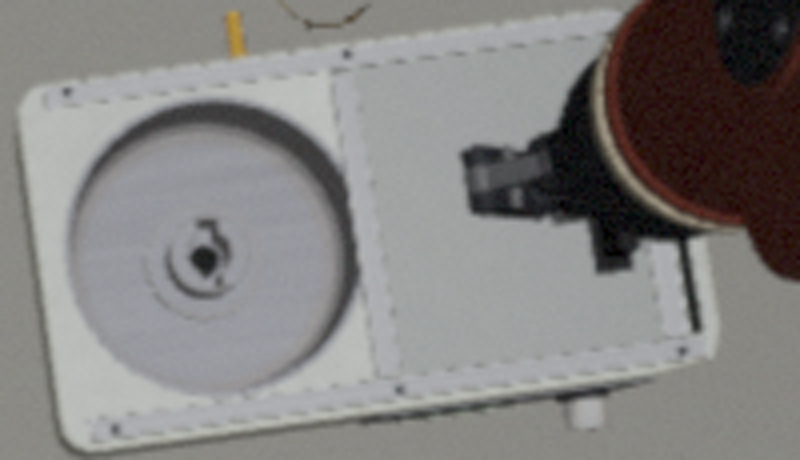

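The cover is nearly open, with its far edge at crop column ~670 and the stop strip at ~690. I keep pushing until contact.

>>> drive_tool:
  deltas:
    - [[0, 3, 0, 0], [0, 6, 0, 0], [0, 9, 0, 0], [0, 12, 0, 0], [0, 12, 0, 0]]

```text
time_s: 4.75
position: [0.5793, -0.1524, 0.1005]
tool_rot: [-3.125, -0.268, 0.003]
wrist_force: [-6.0, 13.4, 7.5]
grip_width: 0.004
grip_force: 7.4
```

The force reads 13 N, so the cover is against its stop. I back off, rise and go to view the hub.

>>> drive_tool:
  deltas:
    - [[0, -15, 0, 0], [0, -20, -40, 0], [-20, -50, -50, 0], [-50, -110, -45, 0], [-77, -158, -40, 0], [-77, -158, -35, 0], [-77, -158, -35, 0], [-77, -158, -35, 0]]
  fingers: -1

```text
time_s: 5.75
position: [0.4784, -0.015, 0.1356]
tool_rot: [3.131, 0.261, 0.001]
wrist_force: [0.6, 0.4, -0.5]
grip_width: 0.998
grip_force: 0.0
```

```bash
python3 - <<'E'
from h import *
import pickle
f=grab_frame("wrist");t=grab_frame("top");o=get_obs();print(o["position"],o["tool_rot"],o["wrist_force"])
pickle.dump((f,t,o),open("F2.pkl","wb"))
u,v=proj(f,(.5555,-.001,.0625));print(u,v)
u0,v0=int(u)-50,int(v)-50;print(u0,v0)
A=cv2.resize(f["pixels"][v0:v0+100,u0:u0+100],None,fx=5,fy=5,interpolation=cv2.INTER_CUBIC)[:,:,::-1]
# wide context + large chuck area not needed
cv2.imwrite("pics/hub.png",A)
E
```

```text
[ 0.47826101 -0.01477354  0.13551564] [-3.13045141e+00 -2.60723236e-01 -3.49644720e-04] [-0.34403486 -0.6236233  -0.0893376 ]
277.45618901719655 110.64443769899725
227 60
```

View pics/hub.png

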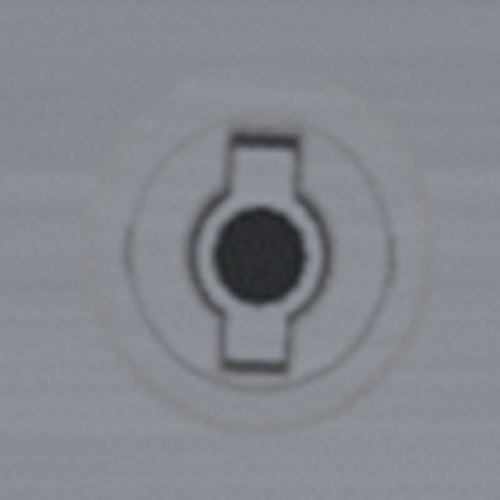

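The hub crop is clear. The outer circle is centred at (260.5,252), and the keyway ends are at (265,133) and (255,370), about 2.4° clockwise from image-up.

```bash
python3 - <<'E'
from h import *
import pickle
f,t,o=pickle.load(open("F2.pkl","rb"))
P=lambda a,b:ray(f,227+(a+.5)/5-.5,60+(b+.5)/5-.5,.0625)
c=P(260.5,252);a=P(265.5,132);b=P(255,371)
print("hub",c,"ends",(a+b)/2,np.linalg.norm(a-b),"yaw",np.degrees(np.arctan2(*(a-b)[1::-1])))
print("width",np.linalg.norm(P(128,252)-P(393,252)),np.linalg.norm(P(260,117)-P(260,388)))
R=Ro.from_rotvec(o["tool_rot"]).as_matrix();print("hub in tool",R.T@(c-o["position"])*1000)
# view pose for chuck, yaw 20
psi=np.radians(20);x,y=.4857-.082*np.cos(psi),.2276-.082*np.sin(psi)
print(x,y,go(x,y,.137,20))
print(np.round(-np.array(f["R"]).T@f["t"]-o["position"],4), np.round(np.array(f["R"])[2],3))
E
```

```text
hub [ 0.55602842 -0.00173383  0.0625    ] ends [ 0.55575753 -0.00173106  0.0625    ] 0.029669074459009848 yaw 6.928958387853966
width 0.03455913339058206 0.03362419788163206
hub in tool [7.88350183e+01 2.52828283e-02 7.30351074e+01]
0.4086452050955555 0.19955434824729515 (array([-3.32010e+01, -2.22892e+02, -1.42900e+00, -1.83000e-01]), 'yaw', np.float64(9.52), 'q7', np.float64(-1.51))
[0.0768 0.0134 0.1422] [-0.302 -0.05  -0.952]
```

>>> drive_tool:
  deltas:
    - [[-33, -223, -1, -0.183], [-33, -223, -1, -0.183], [-33, -223, -1, -0.183], [-33, -223, -1, -0.183], [-33, -223, -1, -0.183], [-33, -223, -1, -0.183], [-33, -223, -1, -0.183]]

```text
time_s: 6.72
position: [0.4085, 0.1991, 0.1363]
tool_rot: [3.094, 0.544, -0.0]
wrist_force: [-0.4, -0.5, -0.1]
grip_width: 0.995
grip_force: 0.0
```

```bash
python3 - <<'E'
from h import *
import pickle
f=grab_frame("wrist");o=get_obs();print(o["position"],o["tool_rot"],o["qpos"])
pickle.dump((f,o),open("F3.pkl","wb"))
u,v=proj(f,(.4857,.2276,.064));print(u,v)
u0,v0=int(u)-80,max(0,int(v)-60);print(u0,v0)
A=cv2.resize(f["pixels"][v0:v0+120,u0:u0+160],None,fx=5,fy=5,interpolation=cv2.INTER_CUBIC)[:,:,::-1]
cv2.imwrite("pics/chuck.png",A)
E
```

```text
[0.40843267 0.19923238 0.13634792] [ 3.09394858e+00  5.44559147e-01 -3.77168329e-04] [ 0.20545343  0.06143555 -0.76805566  2.00831021  0.04812042  1.08979765
 -1.80629626]
278.6860198876089 104.50413855648961
198 44
```

View pics/chuck.png

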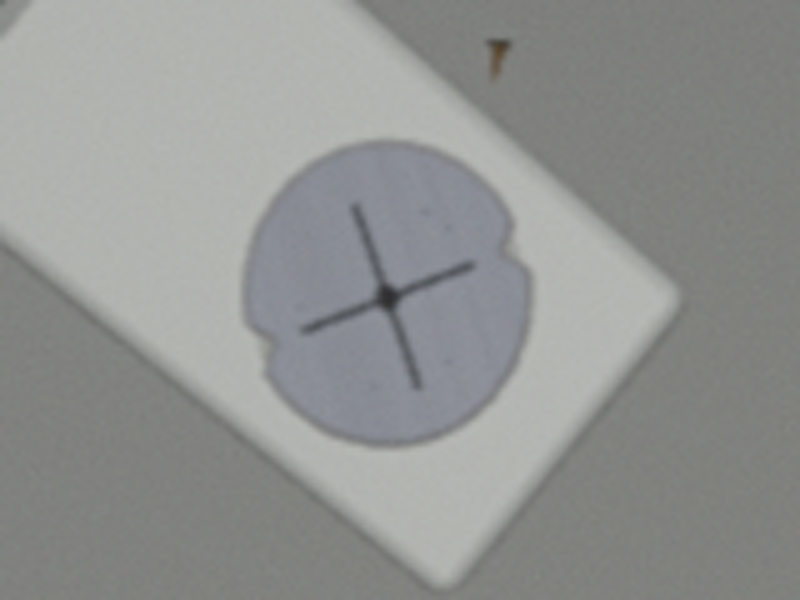

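The chuck head is centred at (388,295) in the crop, with notches at (507,250) and (267,343). The head is grey, so it is the right one.

```bash
python3 - <<'E'
from h import *
import pickle
f,o=pickle.load(open("F3.pkl","rb"))
P=lambda a,b:ray(f,198+(a+.5)/5-.5,44+(b+.5)/5-.5,.064)
g=f["pixels"][44:164,198:358].astype(int)
m=((g[:,:,2]-g[:,:,1])>6)&(g.max(2)<200)
n,l,st,ce=cv2.connectedComponentsWithStats(cv2.morphologyEx(m.astype(np.uint8),cv2.MORPH_CLOSE,np.ones((5,5))))
i=1+np.argmax(st[1:,4]);print(st[i],ce[i],ray(f,198+ce[i][0],44+ce[i][1],.064))
a,b=P(507,251),P(267,342);c=P(388,295)
N=np.degrees(np.arctan2(*(a-b)[1::-1]));print("c",c,"notch mid",(a+b)/2,"notch yaw",N)
R=Ro.from_rotvec(o["tool_rot"]).as_matrix();print("in tool",R.T@(c-o["position"])*1000)
print(go(c[0],c[1],.10,N,o))
E
```

```text
[  50   30   55   58 2476] [77.08925687 58.43295638] [0.48609473 0.23021281 0.064     ]
c [0.48602344 0.23011118 0.064     ] notch mid [0.48571898 0.23027721 0.064     ] notch yaw -50.34507352549462
in tool [83.48928103 -2.53378694 72.32682496]
(array([83.48 , -2.532, 36.327,  1.227]), 'yaw', np.float64(19.96), 'q7', np.float64(-1.81))
```

>>> drive_tool:
  deltas:
    - [[83.5, -2.5, 10, 1.227], [83.5, -2.5, 20, 1.227], [83.5, -2.5, 30, 1.227], [83.5, -2.5, 36, 1.227], [83.5, -2.5, 36, 1.227], [83.5, -2.5, 36, 1.227], [83.5, -2.5, 36, 1.227], [83.5, -2.5, 36, 1.227]]
  fingers: -0.4

```text
time_s: 7.78
position: [0.4802, 0.2233, 0.083]
tool_rot: [2.95, -0.942, -0.048]
wrist_force: [0.7, 0.4, -0.5]
grip_width: 0.7
grip_force: 0.0
```

```bash
python3 - <<'E'
from h import *
o=get_obs();print(o["position"],o["grip_width"],go(.4860,.2301,.037,-50.3))
f=grab_frame("wrist");save(f,"pre.png",(140,60,520,420),1.6)
print((proj(f,(.486,.2301,.064))-[140,60])*1.6)
E
```

```text
[0.4801798  0.22334303 0.08304726] 0.7003773702863111 (array([  1.56 , -11.269,  45.502,   0.259]), 'yaw', np.float64(-35.45), 'q7', np.float64(-2.65))
[192.58377416 310.70928139]
```

View pics/pre.png

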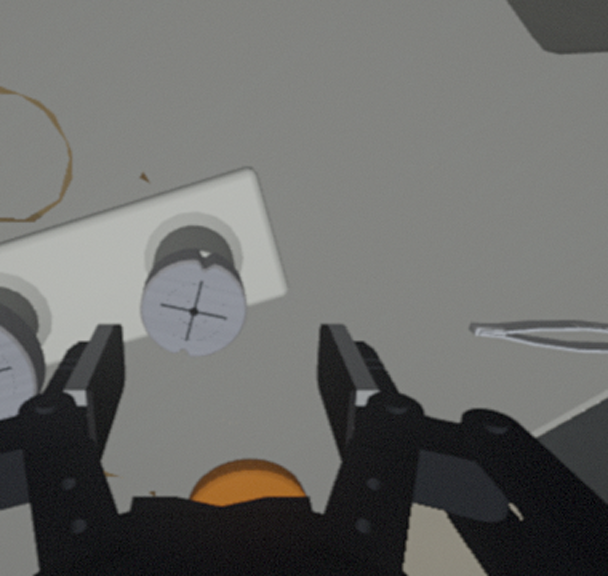

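The view shows the chuck between the pads, but joint 7 is at its limit. I switch to a grasp yaw near -15°, still well away from the notches.

>>> drive_tool:
  deltas:
    - [[0, 0, -5, -0.6], [0, 0, -5, -0.6], [0, 0, -5, -0.6], [0, 0, -5, -0.6], [0, 0, -5, -0.6]]

```text
time_s: 8.45
position: [0.4803, 0.2241, 0.0881]
tool_rot: [3.108, -0.028, -0.066]
wrist_force: [-0.5, -0.1, 1.1]
grip_width: 0.699
grip_force: 0.0
```

```bash
python3 - <<'E'
from h import *
o=get_obs();print(o["position"],o["tool_rot"],o["grip_width"],go(.4860,.2301,.037,-15.3))
E
```

```text
[0.48027879 0.22412862 0.08812191] [ 3.10753088 -0.02838465 -0.06649412] 0.6992989881328541 (array([ 7.772, -7.785, 50.605,  0.248]), 'yaw', np.float64(-1.09), 'q7', np.float64(-2.08))
```

```bash
python3 - <<'E'
from h import *
for r in([2.95,-.942,-.048],get_obs()["tool_rot"],[3.094,.5446,-.0004]):
    R=Ro.from_rotvec(r).as_matrix();print(np.round(R[:,2],4),np.round(R,3)[0])
print(get_obs()["qpos"],get_obs()["time_s"])
E
```

```text
[-0.043  -0.0329 -0.9985] [ 0.815 -0.578 -0.043]
[-0.0431 -0.0328 -0.9985] [ 0.999 -0.018 -0.043]
[-2.e-04 -1.e-04 -1.e+00] [ 0.94   0.341 -0.   ]
[-0.67061831  0.25347014  0.16617949  1.88531546 -0.03874245  1.06013135
 -2.07775717] 8.45
```

The tilt left by the saturation, about 3.1°, persists. The other joint limit should produce the opposite tilt in the same arm posture, and the grasp yaw of about 130° lies that way anyway. I turn the long way.

>>> drive_tool:
  deltas:
    - [[0, 0, -20, -1.48], [0, 0, -20, -1.48], [0, 0, -20, -1.48], [0, 0, -20, -1.48], [0, 0, -20, -1.48], [0, 0, -20, -1.48], [0, 0, -20, -1.48], [0, 0, -20, -1.48]]

```text
time_s: 9.45
position: [0.481, 0.2251, 0.1081]
tool_rot: [-2.329, -2.1, 0.085]
wrist_force: [0.1, -0.6, 0.4]
grip_width: 0.701
grip_force: 0.0
```

>>> drive_tool:
  deltas:
    - [[0, 0, 0, -1.48], [0, 0, 0, -1.48], [0, 0, 0, -1.48], [0, 0, 0, -1.48], [0, 0, 0, -1.48], [0, 0, 0, -1.48], [0, 0, 0, -1.48], [0, 0, 0, -1.48]]

```text
time_s: 10.45
position: [0.481, 0.2251, 0.1081]
tool_rot: [-0.3, -3.087, 0.057]
wrist_force: [-0.4, -1.0, 0.4]
grip_width: 0.702
grip_force: 0.0
```

>>> drive_tool:
  deltas:
    - [[0, 0, 0, -1.48], [0, 0, 0, -1.48], [0, 0, 0, -1.48], [0, 0, 0, -1.48], [0, 0, 0, -1.48], [0, 0, 0, -1.48], [0, 0, 0, -1.48], [0, 0, 0, -1.48]]

```text
time_s: 11.45
position: [0.481, 0.225, 0.1081]
tool_rot: [1.851, -2.471, 0.001]
wrist_force: [0.4, -0.1, 0.6]
grip_width: 0.703
grip_force: 0.0
```

```bash
cat >> h.py <<'E'
def st():
    o=get_obs();R=Ro.from_rotvec(o["tool_rot"]).as_matrix()
    print(o["time_s"],"pos",np.round(o["position"],4),"z",np.round(R[:,2],4),"yaw",round(np.degrees(np.arctan2(R[1,0],R[0,0])),2),"q",np.round(o["qpos"],2),"F",np.round(o["wrist_force"],1),"grip",round(o["grip_width"],3))
E
python3 -c "from h import *;st()"
```

```text
11.45 pos [0.481  0.225  0.1081] z [-0.043  -0.033  -0.9985] yaw -106.27 q [-0.21  0.26 -0.36  1.84  0.11  1.11  2.25] F [ 0.4 -0.1  0.6] grip 0.703
```

>>> drive_tool:
  deltas:
    - [[0, 0, 0, -0.18], [0, 0, 0, -0.36], [0, 0, 0, -0.5], [0, 0, 0, -0.6], [0, 0, 0, -0.6]]

```text
time_s: 12.08
position: [0.481, 0.2249, 0.1082]
tool_rot: [2.497, -1.82, -0.025]
wrist_force: [-0.6, -0.7, -1.3]
grip_width: 0.697
grip_force: 0.0
```

```bash
python3 -c "from h import *;st()"
```

```text
12.075 pos [0.481  0.2249 0.1082] z [-0.0433 -0.0318 -0.9986] yaw -72.16 q [ 0.3   0.4  -0.99  1.82  0.36  1.18  2.64] F [-0.6 -0.7 -1.3] grip 0.697
```

>>> drive_tool:
  deltas:
    - [[0, 0, 0, -0.15], [0, 0, 0, -0.3], [0, 0, 0, -0.3]]

```text
time_s: 12.45
position: [0.481, 0.2425, 0.0904]
tool_rot: [2.703, -1.461, -0.014]
wrist_force: [-0.0, 0.2, -0.5]
grip_width: 0.7
grip_force: 0.0
```

```bash
python3 -c "from h import *;st()"
```

```text
12.45 pos [0.481  0.2425 0.0904] z [-0.0409 -0.0561 -0.9976] yaw -56.73 q [ 0.43  0.65 -1.3   1.8   0.66  1.29  2.65] F [-0.   0.2 -0.5] grip 0.7
```

```bash
cat > kin.py <<'E'
from h import *
import pickle
from scipy.optimize import least_squares
def fk(q,p):
    h,L1,L2,L3,o1,a1,a2=p[:7];R=Ro.from_euler;T=np.array([0,0,h])
    A=R('z',q[0]+o1);A=A*R('y',q[1])*R('z',q[2]);T=T+A.apply([a1,0,L1])
    A=A*R('y',q[3])*R('z',q[4]);T=T+A.apply([a2,0,L2]);A=A*R('y',q[5])*R('z',q[6]+p[7])
    return T+A.apply([0,0,L3]),A
E
python3 - <<'E'
from kin import *
D=[([1.183,.333,.04,1.465,-.013,1.343,-.059],[.185,-.623,.231],[-3.1076,-.4519,.0005])]
for n,i in(("F2.pkl",2),("F3.pkl",1)):
    o=pickle.load(open(n,"rb"))[i];D.append((o["qpos"],o["position"],o["tool_rot"]))
o=get_obs();D.append((o["qpos"],o["position"],o["tool_rot"]))
D.append(([-0.67061831,0.25347014,0.16617949,1.88531546,-0.03874245,1.06013135,-2.07775717],[.48028,.22413,.08812],[3.10753,-.02838,-.06649]))
def res(p):
    r=[]
    for q,x,w in D:
        X,A=fk(q,p);r+=[*(X-x),*(.3*(A.inv()*Ro.from_rotvec(w)).as_rotvec())]
    return r
best=min((least_squares(res,[.3,.4,.4,.25,o1,0,0,o7]) for o1 in(-2.4,.8,-.8,2.4) for o7 in(0,3.14,1.57,-1.57)),key=lambda s:s.cost)
print(best.cost,np.round(best.x,4),np.abs(best.fun).max())
pickle.dump(best.x,open("kin.pkl","wb"))
for q,x,w in D[:2]:print(np.round(q,3),x)
E
```

```text
0.40686242161078523 [ 7.7116 -0.0426  1.3829  4.7145  3.9353 -0.3242  2.5595  2.4458] 0.5687282119224886
[ 1.183  0.333  0.04   1.465 -0.013  1.343 -0.059] [0.185, -0.623, 0.231]
[ 0.453  0.097 -0.536  1.967  0.056  1.091 -1.512] [ 0.47826101 -0.01477354  0.13551564]
```

```bash
cat > kin.py <<'E'
from h import *
import pickle, itertools
from scipy.optimize import least_squares
def fk(q,p,s):
    h,L1,L2,L3,o1,a1,a2,o7,b1,b2,a3,b3=p;R=Ro.from_euler;T=np.array([0,0,h])
    A=R('z',s[0]*q[0]+o1);A=A*R('y',q[1])*R('z',s[1]*q[2]);T=T+A.apply([a1,b1,L1])
    A=A*R('y',q[3])*R('z',s[2]*q[4]);T=T+A.apply([a2,b2,L2]);A=A*R('y',q[5]);T=T+A.apply([a3,b3,0]);A=A*R('z',s[3]*q[6]+o7)
    return T+A.apply([0,0,L3]),A
E
cat > fit.py <<'E'
from kin import *
D=[([1.183,.333,.04,1.465,-.013,1.343,-.059],[.185,-.623,.231],[-3.1076,-.4519,.0005])]
for n,i in(("F2.pkl",2),("F3.pkl",1)):
    o=pickle.load(open(n,"rb"))[i];D.append((o["qpos"],o["position"],o["tool_rot"]))
o=get_obs();D.append((o["qpos"],o["position"],o["tool_rot"]))
D.append(([-0.67061831,0.25347014,0.16617949,1.88531546,-0.03874245,1.06013135,-2.07775717],[.48028,.22413,.08812],[3.10753,-.02838,-.06649]))
def res(p,s):
    r=[]
    for q,x,w in D:
        X,A=fk(q,p,s);r+=[*(X-x),*(.3*(A.inv()*Ro.from_rotvec(w)).as_rotvec())]
    return np.array(r+list(.001*p[[5,6,8,9,10,11]]))
out=[]
for s in itertools.product((1,-1),repeat=4):
    for o7 in(0,3.14,1.57,-1.57):
        b=least_squares(res,[.3,.4,.4,.25,0,0,0,o7,0,0,0,0],args=(s,));out.append((b.cost,s,b.x))
out.sort(key=lambda k:k[0])
for c,s,x in out[:3]:print(c,s,np.round(x,4))
pickle.dump(out[0][1:],open("kin.pkl","wb"))
E
time python3 fit.py
```

```text
0.00012062655832522879 (-1, -1, -1, -1) [ 0.1229  0.473   0.5083  0.2002 -0.0872 -0.0074  0.0256  1.4835 -0.0294
  0.017  -0.0084  0.017 ]
0.00012062655832593829 (-1, -1, -1, -1) [ 0.1229  0.473   0.5083  0.2002 -0.0872 -0.0074  0.0256  1.4835 -0.0294
  0.017  -0.0084  0.017 ]
0.0001206265583281177 (-1, -1, -1, -1) [ 0.1229  0.473   0.5083  0.2002 -0.0872 -0.0074  0.0256  1.4835 -0.0294
  0.017  -0.0084  0.017 ]
real	0m6.185s
user	0m6.736s
sys	0m0.048s
```

```bash
cat > sim.py <<'E'
from kin import *
s,p=pickle.load(open("kin.pkl","rb"))
p,s=(s,p) if len(s)>4 else (p,s)
lo=np.array([-2.58,-.38,-1.3,.25,-1.5,.08,-2.65]);hi=np.array([2.58,2.09,1.39,2.4,4.64,2.09,2.65])
def ik(q0,X,A,w=.5):
    f=lambda q:(lambda x,a:np.r_[x-X,w*(A.inv()*a).as_rotvec(),.003*(q-q0)])(*fk(q,p,s))
    return least_squares(f,np.clip(q0,lo+1e-3,hi-1e-3),bounds=(lo,hi)).x
E
python3 - <<'E'
from sim import *
o=get_obs();q=np.array(o["qpos"]);A=Ro.from_rotvec(o["tool_rot"])
for az in(54,):
    for i in range(12): A=A*Ro.from_rotvec([0,0,.25]); q=ik(q,o["position"]+np.array([0,0,.01*i]),A)
    for r in(.45,.55):
        qq=q.copy();c=np.array([r*np.cos(.942),r*np.sin(.942),.2])
        for z in np.arange(.15,.95,.05):
            c[2]=z;qq=ik(qq,c,A);x,a=fk(qq,p,s)
            if z>.4:print(r,round(z,2),"err mm",np.round((x-c)*1000,0),"tz",np.round(a.as_matrix()[:,2],3),"q",np.round(qq,2))
E
```

```text
0.45 0.4 err mm [-0. -0. -0.] tz [-0.041 -0.056 -0.998] q [-0.   -0.17 -0.88  1.61 -0.12  1.71 -0.16]
0.45 0.45 err mm [-0. -0. -0.] tz [-0.041 -0.056 -0.998] q [ 0.   -0.16 -0.88  1.51 -0.11  1.8  -0.17]
0.45 0.5 err mm [-0. -0. -0.] tz [-0.041 -0.056 -0.998] q [ 0.01 -0.13 -0.9   1.39 -0.1   1.9  -0.19]
0.45 0.55 err mm [-0. -0. -0.] tz [-0.041 -0.056 -0.998] q [-0.   -0.08 -0.93  1.26 -0.06  2.   -0.23]
0.45 0.6 err mm [-0. -0. -3.] tz [-0.038 -0.051 -0.998] q [ 0.19 -0.03 -1.16  1.13 -0.03  2.09 -0.26]
0.45 0.65 err mm [ -0.  -0. -30.] tz [-0.009 -0.011 -1.   ] q [ 0.36 -0.05 -1.3   1.08 -0.06  2.09 -0.24]
0.45 0.7 err mm [ -1.  -1. -57.] tz [ 0.02   0.03  -0.999] q [ 0.36 -0.05 -1.3   1.03 -0.06  2.09 -0.25]
0.45 0.75 err mm [ -3.  -3. -85.] tz [ 0.048  0.07  -0.996] q [ 0.36 -0.04 -1.3   0.98 -0.06  2.09 -0.25]
0.45 0.8 err mm [  -5.   -6. -113.] tz [ 0.074  0.11  -0.991] q [ 0.36 -0.04 -1.3   0.93 -0.06  2.09 -0.26]
0.45 0.85 err mm [  -7.  -10. -141.] tz [ 0.1    0.148 -0.984] q [ 0.36 -0.04 -1.3   0.88 -0.06  2.09 -0.26]
0.45 0.9 err mm [ -11.  -14. -171.] tz [ 0.124  0.186 
[... 507 characters left out ...]
.045 -0.998] q [-1.19  0.2   0.23  0.91 -0.05  2.09 -0.26]
0.55 0.65 err mm [ -3.  -5. -34.] tz [-0.005 -0.006 -1.   ] q [-1.32  0.2   0.42  0.87 -0.09  2.09 -0.24]
0.55 0.7 err mm [ -6.  -8. -61.] tz [ 0.024  0.033 -0.999] q [-1.33  0.2   0.44  0.83 -0.1   2.09 -0.23]
0.55 0.75 err mm [ -9. -12. -89.] tz [ 0.052  0.072 -0.996] q [-1.34  0.2   0.45  0.78 -0.11  2.09 -0.23]
0.55 0.8 err mm [ -11.  -15. -117.] tz [ 0.08   0.11  -0.991] q [-1.34  0.19  0.46  0.74 -0.12  2.09 -0.23]
0.55 0.85 err mm [ -14.  -19. -146.] tz [ 0.107  0.147 -0.983] q [-1.33  0.2   0.47  0.69 -0.13  2.09 -0.23]
0.55 0.9 err mm [ -17.  -23. -176.] tz [ 0.133  0.183 -0.974] q [-1.33  0.2   0.48  0.65 -0.15  2.09 -0.23]
```

The model confirms it: raising against the wrist limit at azimuth 54° undoes this tilt. I'm going there in free air.

```bash
python3 -c "
from h import *
print(go(.270,.375,.57))"
```

```text
(array([-214.719,  135.014, -477.225,    0.   ]), 'yaw', np.float64(-56.73), 'q7', np.float64(2.65))
```

>>> drive_tool:
  deltas:
    - [[0, 0, -60, 0.18], [-10, 5, -120, 0.36], [-35, 22, -175, 0.54], [-65, 40, -225, 0.72], [-95, 60, -275, 0.9], [-125, 80, -325, 1.08], [-155, 100, -375, 1.26], [-185, 120, -425, 1.44]]

```text
time_s: 13.45
position: [0.29, 0.3579, 0.5221]
tool_rot: [1.075, -2.898, 0.063]
wrist_force: [1.5, 0.4, 0.1]
grip_width: 0.699
grip_force: 0.0
```

```bash
python3 -c "
from h import *
st();print(go(.270,.375,.57))"
```

```text
13.45 pos [0.29   0.3579 0.5221] z [-0.0323 -0.0553 -0.9979] yaw -139.34 q [ 0.16  0.11 -1.26  1.22  0.11  1.95  1.22] F [1.5 0.4 0.1] grip 0.699
(array([  6.938,  24.989, -48.124,   0.   ]), 'yaw', np.float64(-139.34), 'q7', np.float64(1.22))
```

>>> drive_tool:
  deltas:
    - [[5, 20, -20, 0.15], [5, 20, -40, 0.3], [5, 20, -60, 0.45], [5, 20, -80, 0.6], [5, 20, -100, 0.75], [5, 20, -110, 0.75], [5, 20, -110, 0.75]]

```text
time_s: 14.32
position: [0.2778, 0.3828, 0.5813]
tool_rot: [0.157, -3.108, 0.124]
wrist_force: [0.3, -0.2, -0.3]
grip_width: 0.704
grip_force: 0.0
```

```bash
python3 -c "
from h import *
st()"
```

```text
14.325 pos [0.2778 0.3828 0.5813] z [-0.0228 -0.0809 -0.9965] yaw -174.29 q [-0.85  0.1  -0.23  1.04  0.05  2.09  0.61] F [ 0.3 -0.2 -0.3] grip 0.704
```

>>> drive_tool:
  deltas:
    - [[0, 0, -20, 0], [0, 0, -40, 0], [0, 0, -40, 0]]

```text
time_s: 14.7
position: [0.2815, 0.3866, 0.5868]
tool_rot: [0.159, -3.115, 0.119]
wrist_force: [0.7, 0.0, -0.6]
grip_width: 0.699
grip_force: 0.0
```

```bash
python3 -c "
from h import *
st()"
```

```text
14.7 pos [0.2815 0.3866 0.5868] z [-0.0161 -0.0772 -0.9969] yaw -174.2 q [-1.44  0.09  0.44  1.04 -0.01  2.09  0.67] F [ 0.7  0.  -0.6] grip 0.699
```

>>> drive_tool:
  deltas:
    - [[0, 0, -30, 0], [0, 0, -60, 0], [0, 0, -60, 0], [0, 0, -60, 0]]

```text
time_s: 15.2
position: [0.2825, 0.3891, 0.6082]
tool_rot: [-0.162, 3.127, -0.064]
wrist_force: [0.2, -0.1, -0.2]
grip_width: 0.7
grip_force: 0.0
```

```bash
python3 -c "
from h import *
st()"
```

```text
15.2 pos [0.2825 0.3891 0.6082] z [ 0.0117 -0.0405 -0.9991] yaw -174.04 q [-1.94  0.11  1.05  1.02 -0.07  2.09  0.75] F [ 0.2 -0.1 -0.2] grip 0.7
```

```bash
sed -i 's/ik(q0,X,A,w=.5)/ik(q0,X,A,w=.5,k=.003)/;s/\.003\*(q-q0)/k*(q-q0)/' sim.py; python3 - <<'E'
from sim import *
o=get_obs();q0=np.array(o["qpos"]);A0=Ro.from_rotvec(o["tool_rot"])
u=np.array([np.cos(np.radians(-73.5)),np.sin(np.radians(-73.5)),0])
# travel: via (.5,0,.5) to start region
q=q0.copy()
for P in np.linspace(o["position"],[.45,.2,.55],6): q=ik(q,P,A0)
for P in np.linspace([.45,.2,.55],[.5,-.2,.5],8): q=ik(q,P,A0)
for P in np.linspace([.5,-.2,.5],[.17,-.55,.4],8): q=ik(q,P,A0)
print(np.round(q,2))
for z in(.15,.25,.35,.45):
    qq=q.copy()
    for P in np.linspace(u*.55+[0,0,.4],u*.5+[0,0,z],6): qq=ik(qq,P,A0)
    for r in np.arange(.46,.25,-.03):
        c=u*r+[0,0,z];qq=ik(qq,c,A0);x,a=fk(qq,p,s)
        print(z,round(r,2),"err",np.round((x-c)*1000),"tz",np.round(a.as_matrix()[:,2],3),np.round(qq,2))
E
```

```text
[-0.59 -0.38  1.39  1.48  0.41  1.65  2.53]
0.15 0.46 err [-3. 10.  6.] tz [ 0.013 -0.049 -0.999] [-0.41 -0.38  1.39  2.01  0.42  1.18  2.49]
0.15 0.43 err [ 0. -0. -0.] tz [ 0.012 -0.04  -0.999] [-0.32 -0.38  1.31  2.05  0.41  1.18  2.49]
0.15 0.4 err [ 0. -0. -0.] tz [ 0.012 -0.04  -0.999] [-0.14 -0.38  1.14  2.12  0.38  1.18  2.5 ]
0.15 0.37 err [ 0. -0. -0.] tz [ 0.012 -0.04  -0.999] [ 0.07 -0.38  0.94  2.18  0.34  1.17  2.53]
0.15 0.34 err [ 0. -0. -0.] tz [ 0.012 -0.04  -0.999] [ 0.33 -0.38  0.72  2.23  0.28  1.17  2.59]
0.15 0.31 err [ 5. -4. -3.] tz [ 0.006 -0.038 -0.999] [ 0.6  -0.38  0.48  2.29  0.2   1.17  2.65]
0.15 0.28 err [ 17. -17. -11.] tz [-0.006 -0.03  -1.   ] [ 0.71 -0.38  0.37  2.32  0.17  1.16  2.65]
0.15 0.25 err [ 27. -32. -21.] tz [-0.017 -0.02  -1.   ] [ 0.78 -0.38  0.29  2.35  0.14  1.15  2.65]
0.25 0.46 err [ 0. -0. -0.] tz [ 0.012 -0.04  -0.999] [-0.29 -0.38  1.22  1.87  0.37  1.38  2.52]
0.25 0.43 err [ 0. -0. -0.] tz [ 0.012 -0.04  -0.999] [-0.1  -0.38  1.05  1.93  0.34  1.38  2.54]
0.25 0.4 err [ 0. -0. -0.] tz [ 0.012 -0.04  -0.999] [ 0.11 -0.38  0.86
[... 1411 characters left out ...]
 2.53]
0.45 0.43 err [ 0. -0.  0.] tz [ 0.012 -0.04  -0.999] [-0.07 -0.38  0.9   1.56  0.32  1.78  2.54]
0.45 0.4 err [ 0. -0.  0.] tz [ 0.012 -0.04  -0.999] [ 0.15 -0.38  0.72  1.61  0.27  1.77  2.58]
0.45 0.37 err [ 0. -0.  0.] tz [ 0.012 -0.04  -0.999] [ 0.43 -0.38  0.52  1.66  0.2   1.77  2.64]
0.45 0.34 err [12. -9.  3.] tz [ 0.004 -0.032 -0.999] [ 0.59 -0.38  0.39  1.68  0.16  1.78  2.65]
0.45 0.31 err [ 25. -24.   6.] tz [-0.005 -0.019 -1.   ] [ 0.69 -0.38  0.3   1.68  0.13  1.81  2.65]
0.45 0.28 err [ 38. -42.  11.] tz [-0.014 -0.004 -1.   ] [ 0.75 -0.38  0.24  1.68  0.1   1.83  2.65]
0.45 0.25 err [ 50. -61.  17.] tz [-0.022  0.012 -1.   ] [ 0.81 -0.38  0.19  1.68  0.09  1.86  2.65]
```

```bash
python3 - <<'E'
from sim import *
o=get_obs()
for P in((.45,.2,.55),(.52,-.15,.48),(.35,-.42,.43),(.142,-.479,.40)):print(go(*P)[0])
q=np.array(o["qpos"]);A=Ro.from_rotvec(o["tool_rot"]);W=[o["position"],[.45,.2,.55],[.52,-.15,.48],[.35,-.42,.43],[.142,-.479,.40]]
for i in range(4):
    for P in np.linspace(W[i],W[i+1],6):
        A=A*Ro.from_rotvec([0,0,1.5/24]);q=ik(q,P,A)
    x,a=fk(q,p,s);print(np.round(q,2),np.round(a.as_matrix()[:,2],3))
u=np.array([.284,-.959,0])
for r in np.arange(.46,.25,-.03):
    c=u*r+[0,0,.4];q=ik(q,c,A);x,a=fk(q,p,s);print(round(r,2),np.round((x-c)*1000),np.round(a.as_matrix()[:,2],3),np.round(q,2))
E
```

```text
[-146.547 -202.792   67.746    0.   ]
[-179.321 -554.948  152.67     0.   ]
[  18.151 -803.619  211.557    0.   ]
[ 231.369 -839.503  241.477    0.   ]
[-1.72  0.05  1.26  1.2  -0.    1.93  0.84] [ 0.012 -0.04  -0.999]
[-1.66 -0.38  1.39  1.31  0.44  1.85  0.78] [ 0.027 -0.046 -0.999]
[-1.01 -0.38  1.39  1.42  0.42  1.73  1.  ] [ 0.022 -0.054 -0.998]
[-0.45 -0.38  1.27  1.53  0.38  1.68  1.03] [ 0.012 -0.04  -0.999]
0.46 [ 0. -0.  0.] [ 0.012 -0.04  -0.999] [-0.22 -0.38  1.06  1.61  0.35  1.68  1.04]
0.43 [ 0. -0.  0.] [ 0.012 -0.04  -0.999] [-0.03 -0.38  0.89  1.66  0.31  1.68  1.05]
0.4 [ 0. -0.  0.] [ 0.012 -0.04  -0.999] [ 0.2  -0.38  0.71  1.72  0.26  1.67  1.09]
0.37 [ 0. -0.  0.] [ 0.012 -0.04  -0.999] [ 0.5  -0.38  0.49  1.77  0.19  1.67  1.16]
0.34 [ 1. -2.  0.] [ 0.011 -0.039 -0.999] [ 1.15 -0.38  0.04  1.82  0.02  1.66  1.36]
0.31 [  8. -26.   2.] [ 0.006 -0.019 -1.   ] [ 1.2  -0.38  0.01  1.82  0.    1.69  1.38]
0.28 [ 15. -51.   5.] [-0.  0. -1.] [ 1.2  -0.38  0.01  1.81  0.    1.71  1.38]
0.25 [ 22. -75.   8.] [-0.006  0.02  -1.   ] [ 1.2  -0.38  0.01  1.8   0.    1.74  1.38]
```

>>> drive_tool:
  deltas:
    - [[-35, -50, 17, 0.06], [-75, -100, 34, 0.12], [-110, -150, 50, 0.2], [-147, -203, 68, 0.3], [-155, -262, 82, 0.4], [-162, -322, 96, 0.5], [-168, -380, 110, 0.6], [-173, -440, 125, 0.7]]

```text
time_s: 16.2
position: [0.501, -0.0346, 0.5045]
tool_rot: [0.923, 2.976, -0.054]
wrist_force: [0.6, 0.3, 0.7]
grip_width: 0.699
grip_force: 0.0
```

```bash
python3 - <<'E'
from h import *
st()
for P in((.5,-.15,.48),(.35,-.42,.43),(.142,-.479,.40)):print(go(*P)[0])
E
```

```text
16.2 pos [ 0.501  -0.0346  0.5045] z [ 0.0142 -0.0409 -0.9991] yaw 145.58 q [-1.62 -0.27  1.27  1.33  0.32  1.88  0.71] F [0.6 0.3 0.7] grip 0.699
[-63.488 -95.061  29.222   0.   ]
[ -90.633 -401.161   88.093    0.   ]
[  48.549 -566.713  117.523    0.   ]
```

>>> drive_tool:
  deltas:
    - [[-40, -58, 18, 0.1], [-66, -110, 30, 0.2], [-73, -165, 42, 0.3], [-79, -225, 54, 0.4], [-84, -285, 66, 0.5], [-88, -345, 78, 0.6], [-85, -400, 88, 0.7], [-45, -445, 96, 0.8]]

```text
time_s: 17.2
position: [0.2993, -0.429, 0.4255]
tool_rot: [1.977, 2.389, -0.034]
wrist_force: [1.0, 0.7, 0.5]
grip_width: 0.699
grip_force: 0.0
```

```bash
python3 - <<'E'
from h import *
st()
for r in(.45,.37,.32,.28):print(go(.284*r,-.959*r,.4)[0])
E
```

```text
17.2 pos [ 0.2993 -0.429   0.4255] z [ 0.0175 -0.0428 -0.9989] yaw 100.76 q [-0.72 -0.36  1.24  1.5   0.38  1.72  0.76] F [1.  0.7 0.5] grip 0.699
[  30.627 -169.185   22.582    0.   ]
[ 110.158 -177.146   18.898    0.   ]
[ 159.865 -182.121   16.595    0.   ]
[ 199.63  -186.102   14.753    0.   ]
```

>>> drive_tool:
  deltas:
    - [[8, -55, 8, 0], [18, -112, 15, 0], [31, -169, 22, 0], [65, -172, 21, 0], [100, -176, 19, 0], [120, -178, 18, 0], [140, -180, 17, 0], [160, -182, 16, 0]]

```text
time_s: 18.2
position: [0.1011, -0.3449, 0.4128]
tool_rot: [1.956, 2.383, -0.04]
wrist_force: [-0.9, 0.5, 1.1]
grip_width: 0.7
grip_force: 0.0
```

```bash
python3 - <<'E'
from h import *
st()
for r in(.32,.28):print(go(.284*r,-.959*r,.4)[0])
E
```

```text
18.2 pos [ 0.1011 -0.3449  0.4128] z [ 0.0287 -0.0575 -0.9979] yaw 101.22 q [ 0.84 -0.38  0.22  1.79  0.08  1.66  1.25] F [-0.9  0.5  1.1] grip 0.7
[39.962 -2.842 10.337  0.   ]
[79.722 -6.479  7.807  0.   ]
```

>>> drive_tool:
  deltas:
    - [[15, 0, 5, 0], [30, 0, 5, 0], [45, 0, 5, 0], [60, 0, 5, 0]]

```text
time_s: 18.7
position: [0.1007, -0.3174, 0.3965]
tool_rot: [1.971, 2.409, -0.019]
wrist_force: [0.7, 0.5, -0.0]
grip_width: 0.698
grip_force: 0.0
```

```bash
python3 - <<'E'
from h import *
st()
E
```

```text
18.7 pos [ 0.1007 -0.3174  0.3965] z [ 0.0147 -0.0278 -0.9995] yaw 101.43 q [ 1.61 -0.38 -0.32  1.82 -0.12  1.65  1.5 ] F [ 0.7  0.5 -0. ] grip 0.698
```

>>> drive_tool:
  deltas:
    - [[20, 0, 0, 0], [40, 0, 0, 0], [40, 0, 0, 0]]

```text
time_s: 19.08
position: [0.1064, -0.2998, 0.3838]
tool_rot: [1.957, 2.451, 0.029]
wrist_force: [0.8, -0.5, 0.4]
grip_width: 0.699
grip_force: 0.0
```

```bash
python3 - <<'E'
from h import *
st()
E
```

```text
19.075 pos [ 0.1064 -0.2998  0.3838] z [ 0.0153  0.0113 -0.9998] yaw 102.81 q [ 1.38 -0.38 -0.18  1.86 -0.08  1.67  1.43] F [ 0.8 -0.5  0.4] grip 0.699
```

Tilt is down to 1.1°, which is good enough. I'm heading back to the chuck and keeping joints away from their limits.

```bash
python3 - <<'E'
from h import *
for P in((.25,-.35,.39),(.42,-.25,.37),(.50,.0,.30),(.486,.2301,.12)):print(go(*P)[0])
E
```

```text
[-80.75  128.989  -4.591   0.   ]
[-21.086 316.545  19.135   0.   ]
[204.413 448.715  93.173   0.   ]
[430.508 482.911 275.528   0.   ]
```

>>> drive_tool:
  deltas:
    - [[-40, 40, -3, 0], [-70, 90, -5, 0], [-75, 145, 0, -0.05], [-62, 205, 5, -0.1], [-40, 262, 12, -0.15], [-20, 316, 19, -0.2], [30, 346, 35, -0.25], [80, 376, 52, -0.3]]

```text
time_s: 20.08
position: [0.453, -0.1458, 0.3378]
tool_rot: [1.596, 2.698, 0.023]
wrist_force: [0.6, -1.0, -1.1]
grip_width: 0.703
grip_force: 0.0
```

```bash
python3 - <<'E'
from h import *
st()
for P in((.50,.0,.30),(.486,.2301,.12)):print(go(*P,129.7)[0])
E
```

```text
20.075 pos [ 0.453  -0.1458  0.3378] z [ 0.0133  0.0091 -0.9999] yaw 118.8 q [ 1.03 -0.04 -0.77  1.67 -0.04  1.49  0.77] F [ 0.6 -1.  -1.1] grip 0.703
[105.049 110.84   39.767  -0.19 ]
[ 3.13151e+02  2.06510e+02  2.21654e+02 -1.90000e-01]
```

>>> drive_tool:
  deltas:
    - [[50, 52, 18, -0.05], [100, 105, 40, -0.1], [145, 128, 75, -0.15], [190, 148, 110, -0.19], [232, 168, 148, -0.19], [275, 188, 185, -0.19], [308, 204, 218, -0.19], [308, 204, 218, -0.19]]

```text
time_s: 21.08
position: [0.4819, 0.2261, 0.1223]
tool_rot: [1.327, 2.845, 0.023]
wrist_force: [0.8, -0.1, 0.0]
grip_width: 0.701
grip_force: 0.0
```

```bash
python3 - <<'E'
from h import *
st()
print(go(.486,.2301,.12,129.7)[0],go(.486,.2301,.037,129.7)[0])
E
```

```text
21.075 pos [0.4819 0.2261 0.1223] z [ 0.0084  0.0125 -0.9999] yaw 129.98 q [ 0.39  0.35 -1.06  1.85  0.33  1.12 -0.09] F [ 0.8 -0.1  0. ] grip 0.701
[4.540e-01 5.695e+00 2.371e+00 5.000e-03] [1.1100e-01 4.4940e+00 8.5362e+01 5.0000e-03]
```

>>> drive_tool:
  deltas:
    - [[0, 4.5, 25, 0], [0, 4.5, 55, 0], [0, 4.5, 83, 0], [0, 4.5, 83, 0], [0, 4.5, 83, 0]]

```text
time_s: 21.7
position: [0.491, 0.2251, 0.0429]
tool_rot: [1.335, 2.834, 0.025]
wrist_force: [1.3, -0.6, 0.3]
grip_width: 0.695
grip_force: 0.0
```

```bash
python3 - <<'E'
from h import *
st()
print(go(.486,.2301,.037,129.7)[0])
E
```

```text
21.7 pos [0.491  0.2251 0.0429] z [ 0.0143  0.0106 -0.9998] yaw 129.54 q [ 0.31  0.46 -0.97  1.91  0.46  0.99 -0.18] F [ 1.3 -0.6  0.3] grip 0.695
[ 7.049e+00 -8.060e-01  5.874e+00 -3.000e-03]
```

>>> drive_tool:
  deltas:
    - [[7, -1, 4, 0], [7, -1, 4, 0], [7, -1, 4, 0]]

```text
time_s: 22.08
position: [0.4851, 0.2298, 0.0374]
tool_rot: [1.334, 2.836, 0.022]
wrist_force: [0.1, -0.4, 0.2]
grip_width: 0.701
grip_force: 0.0
```

```bash
python3 - <<'E'
from h import *
st()
print(go(.486,.2301,.038,129.7)[0])
f=grab_frame("wrist");save(f,"grasp.png",None,1.2)
print(proj(f,(.486,.2301,.064))*1.2)
E
```

```text
22.075 pos [0.4851 0.2298 0.0374] z [ 0.0127  0.0094 -0.9999] yaw 129.62 q [ 0.29  0.47 -0.97  1.92  0.46  0.98 -0.2 ] F [ 0.1 -0.4  0.2] grip 0.701
[-0.34   0.885 -0.628 -0.001]
[337.59775033 369.424076  ]
```

View pics/grasp.png

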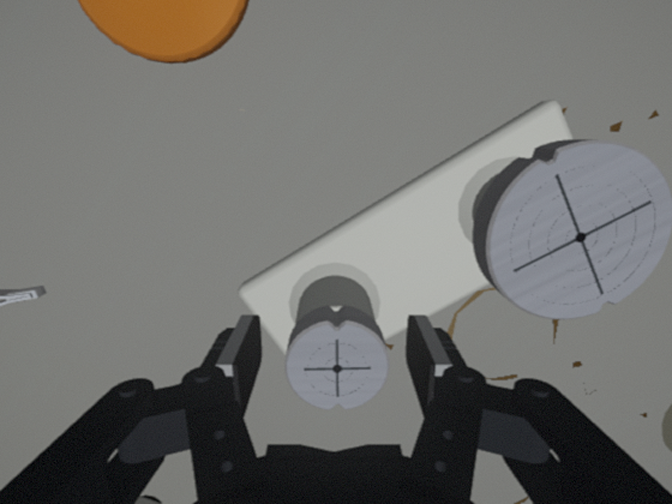

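The chuck is centred between the pads at (337,368), as predicted, and its notches are perpendicular to the closing line. Closing.

>>> drive_tool:
  deltas:
    - [[0, 0, 0, 0], [0, 0, 0, 0], [0, 0, 0, 0], [0, 0, 0, 0], [0, 0, 0, 0]]
  fingers: 1

```text
time_s: 22.75
position: [0.4859, 0.2303, 0.0375]
tool_rot: [1.334, 2.835, 0.024]
wrist_force: [4.5, 3.1, 0.6]
grip_width: 0.423
grip_force: 60.3
```

>>> drive_tool:
  deltas:
    - [[0, 0, -20, 0], [0, 0, -50, 0], [0, 0, -80, 0], [0, 0, -100, 0], [0, 0, -100, 0]]

```text
time_s: 23.38
position: [0.4842, 0.2286, 0.1377]
tool_rot: [1.335, 2.835, 0.022]
wrist_force: [0.8, 0.1, -2.0]
grip_width: 0.422
grip_force: 61.2
```

```bash
python3 - <<'E'
from h import *
st()
for P in((.51,.10,.145),(.556,-.0017,.145)):print(go(*P,6.9)[0])
f=grab_frame("wrist");save(f,"held.png",(150,150,420,420),2);import pickle;pickle.dump((f,get_obs()),open("F5.pkl","wb"))
E
```

```text
23.375 pos [0.4842 0.2286 0.1377] z [ 0.0136  0.0092 -0.9999] yaw 129.57 q [ 0.39  0.33 -1.06  1.83  0.32  1.14 -0.09] F [ 0.8  0.1 -2. ] grip 0.422
[-115.601  -61.928   -8.102   -1.001]
[-223.298  -91.257   -8.41    -1.001]
```

View pics/held.png

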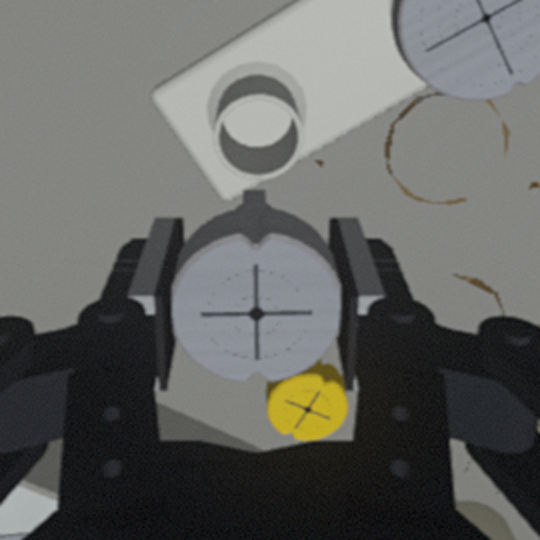

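The chuck is held square: head centre at (256,313) in the crop, notches at (255,240) and (258,378). Its tube is empty and the large chuck is untouched.

>>> drive_tool:
  deltas:
    - [[-30, -18, -8, -0.1], [-75, -42, -8, -0.25], [-116, -62, -8, -0.42], [-165, -76, -8, -0.6], [-200, -86, -8, -0.78], [-223, -91, -8, -0.9], [-223, -91, -8, -1.0], [-223, -91, -8, -1.0]]

```text
time_s: 24.42
position: [0.5549, -0.0013, 0.1422]
tool_rot: [-0.187, 3.126, 0.016]
wrist_force: [-0.4, -0.2, -1.0]
grip_width: 0.422
grip_force: 61.2
```

```bash
python3 - <<'E'
from h import *
import pickle
st();print(go(.556,-.0017,.145,6.9)[0])
f,o=pickle.load(open("F5.pkl","rb"))
X=ray(f,150+(256.5+.5)/2-.5,150+(313+.5)/2-.5,o["position"][2]+.0265);R=Ro.from_rotvec(o["tool_rot"]).as_matrix()
print("head top centre in tool mm",R.T@(X-o["position"])*1000)
a,b=[ray(f,150+(u+.5)/2-.5,150+(v+.5)/2-.5,o["position"][2]+.0265) for u,v in((255.5,241),(258,377))]
print("notch yaw",np.degrees(np.arctan2(*(a-b)[1::-1])))
E
```

```text
24.425 pos [ 0.5549 -0.0013  0.1422] z [ 0.0099  0.0105 -0.9999] yaw -173.16 q [ 0.89  0.45 -1.19  1.78  0.44  1.21  1.28] F [-0.4 -0.2 -1. ] grip 0.422
[-1.043e+00 -4.640e-01 -2.821e+00 -1.000e-03]
head top centre in tool mm [ -0.35189197   0.44490043 -26.49595011]
notch yaw 130.51500657935426
```

>>> drive_tool:
  deltas:
    - [[-1, -0.5, 20, 0.015], [-1, -0.5, 40, 0.015], [-1, -0.5, 52, 0.015], [-1, -0.5, 52, 0.015], [-1, -0.5, 52, 0.015]]

```text
time_s: 25.05
position: [0.5578, -0.0008, 0.0921]
tool_rot: [-0.165, 3.124, 0.014]
wrist_force: [0.2, -0.2, -2.0]
grip_width: 0.422
grip_force: 61.2
```

```bash
python3 - <<'E'
from h import *
st();print(go(.556,-.0017,.085,6.0)[0])
E
```

```text
25.05 pos [ 0.5578 -0.0008  0.0921] z [ 0.0128  0.0096 -0.9999] yaw -173.96 q [ 0.84  0.5  -1.13  1.82  0.5   1.13  1.22] F [ 0.2 -0.2 -2. ] grip 0.422
[ 1.948e+00 -7.800e-01  7.096e+00  1.000e-03]
```

>>> drive_tool:
  deltas:
    - [[2, -0.8, 4, 0], [2, -0.8, 8, 0], [2, -0.8, 8, 0]]

```text
time_s: 25.42
position: [0.5554, -0.0022, 0.0834]
tool_rot: [-0.164, 3.125, 0.014]
wrist_force: [0.8, -0.8, -1.6]
grip_width: 0.425
grip_force: 61.3
```

```bash
python3 - <<'E'
from h import *
st();print(go(.556,-.0017,.080,6.0)[0])
E
```

```text
25.425 pos [ 0.5554 -0.0022  0.0834] z [ 0.0119  0.0093 -0.9999] yaw -173.98 q [ 0.84  0.51 -1.12  1.83  0.51  1.11  1.21] F [ 0.8 -0.8 -1.6] grip 0.425
[-0.561  0.376  3.446  0.   ]
```

>>> drive_tool:
  deltas:
    - [[-0.5, 0.4, 3, 0], [-0.5, 0.4, 6, 0], [-0.5, 0.4, 9, 0], [-0.5, 0.4, 9, 0]]

```text
time_s: 25.92
position: [0.556, -0.0015, 0.0744]
tool_rot: [-0.165, 3.125, 0.014]
wrist_force: [-0.4, -0.1, -2.8]
grip_width: 0.423
grip_force: 61.3
```

>>> drive_tool:
  deltas:
    - [[0, 0, 3, 0], [0, 0, 6, 0], [0, 0, 8, 0], [0, 0, 8, 0]]

```text
time_s: 26.42
position: [0.5562, -0.0014, 0.0665]
tool_rot: [-0.165, 3.125, 0.014]
wrist_force: [-0.8, -0.2, -1.6]
grip_width: 0.421
grip_force: 61.3
```

>>> drive_tool:
  deltas:
    - [[0, 0, 4, 0], [0, 0, 8, 0], [0, 0, 11, 0], [0, 0, 13, 0], [0, 0, 13, 0]]

```text
time_s: 27.05
position: [0.5566, -0.0014, 0.0539]
tool_rot: [-0.165, 3.124, 0.013]
wrist_force: [-0.1, -1.5, 2.3]
grip_width: 0.423
grip_force: 61.9
```

>>> drive_tool:
  deltas:
    - [[0, 0, 1.5, 0], [0, 0, 3, 0], [0, 0, 4.5, 0], [0, 0, 4.5, 0]]

```text
time_s: 27.55
position: [0.5569, -0.0014, 0.05]
tool_rot: [-0.164, 3.124, 0.013]
wrist_force: [-3.3, -1.7, 10.0]
grip_width: 0.423
grip_force: 62.6
```

>>> drive_tool:
  deltas:
    - [[0, 0, 1, 0], [0, 0, 2, 0], [0, 0, 2, 0]]

```text
time_s: 27.92
position: [0.557, -0.0014, 0.0497]
tool_rot: [-0.164, 3.124, 0.01]
wrist_force: [-14.5, -5.3, 32.6]
grip_width: 0.425
grip_force: 64.6
```

>>> drive_tool:
  deltas:
    - [[0, 0, 0.7, 0], [0, 0, 1.5, 0], [0, 0, 1.5, 0]]

```text
time_s: 28.3
position: [0.5571, -0.0014, 0.0495]
tool_rot: [-0.164, 3.124, 0.008]
wrist_force: [-21.1, -7.0, 51.2]
grip_width: 0.421
grip_force: 66.1
```

>>> drive_tool:
  deltas:
    - [[0.8, 0.2, -0.8, 0], [0.8, 0.2, -0.8, 0], [0.8, 0.2, -0.8, 0]]

```text
time_s: 28.68
position: [0.557, -0.0014, 0.0496]
tool_rot: [-0.164, 3.122, 0.01]
wrist_force: [-13.0, -6.4, 36.4]
grip_width: 0.423
grip_force: 64.5
```

```bash
python3 - <<'E'
from h import *
import pickle
st()
F={n:grab_frame(n) for n in("top","side","wrist")};pickle.dump(F,open("F6.pkl","wb"))
a=F["side"]["pixels"][170:320,230:430];b=F["wrist"]["pixels"][170:420,150:420]
A=cv2.resize(a,(640,480),interpolation=cv2.INTER_CUBIC)
cv2.imwrite("pics/end.png",cv2.resize(b,None,fx=2.2,fy=2.2,interpolation=cv2.INTER_CUBIC)[:,:,::-1])
# cover far edge vs stop: grid row of top view
f=F["wrist"];o=get_obs();X=ray(f,0,0,0)
E
```

```text
28.675 pos [ 0.557  -0.0014  0.0496] z [ 0.0144  0.007  -0.9999] yaw -173.99 q [ 0.8   0.55 -1.09  1.86  0.56  1.06  1.17] F [-13.   -6.4  36.4] grip 0.423
```

View pics/end.png

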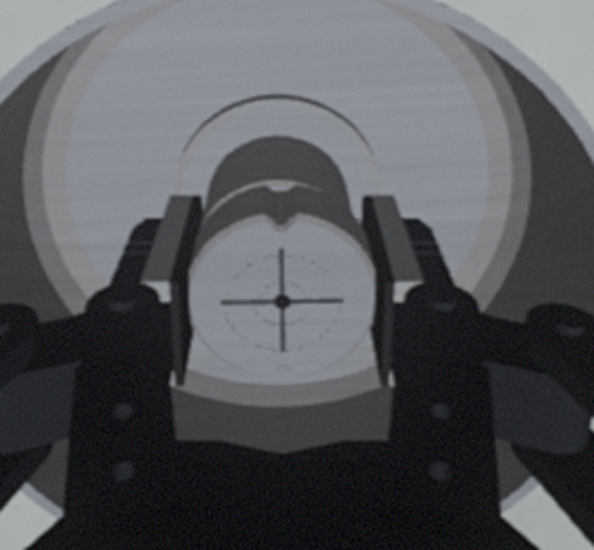

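```bash
python3 - <<'E'
from h import *
import pickle
f=pickle.load(open("F6.pkl","rb"))["wrist"];h=np.array([.5565,-.0016])
R=Ro.from_rotvec(get_obs()["tool_rot"]).as_matrix();d=R[:2,0]
for n,r,z in(("headtop",19,.0765),("head under",19,.0625),("hub top rim",17.5,.0625),("hub -3mm",17.5,.0595),("hub bottom",17.5,.031)):
    print(n,np.round((proj(f,[*(h+d*r/1000),z])-[150,170])*2.2))
g=cv2.cvtColor(f["pixels"],cv2.COLOR_RGB2GRAY)
c=150+int(265/2.2)
for cc in(c-8,c,c+20):print([(int((v-170)*2.2),int(g[v,cc])) for v in range(170+55,170+108,2)])
E
```

```text
headtop [277. 214.]
head under [277. 180.]
hub top rim [277. 187.]
hub -3mm [277. 180.]
hub bottom [277. 130.]
[(121, 143), (125, 142), (129, 141), (134, 146), (138, 143), (143, 84), (147, 72), (151, 70), (156, 71), (160, 71), (165, 72), (169, 70), (173, 71), (178, 68), (182, 81), (187, 122), (191, 68), (195, 68), (200, 71), (204, 68), (209, 67), (213, 69), (217, 119), (222, 129), (226, 140), (231, 139), (235, 139)]
[(121, 142), (125, 141), (129, 143), (134, 139), (138, 70), (143, 75), (147, 74), (151, 73), (156, 73), (160, 71), (165, 68), (169, 71), (173, 73), (178, 81), (182, 124), (187, 69), (191, 67), (195, 70), (200, 67), (204, 69), (209, 68), (213, 91), (217, 125), (222, 137), (226, 140), (231, 142), (235, 140)]
[(121, 141), (125, 140), (129, 141), (134, 146), (138, 141), (143, 83), (147, 71), (151, 71), (156, 72), (160, 72), (165, 71), (169, 70), (173, 70), (178, 71), (182, 78), (187, 82), (191, 70), (195, 70), (200, 71), (204, 67), (209, 68), (213, 89), (217, 131), (222, 135), (226, 141), (231, 140), (235, 140)]
```

All readings agree that the chuck is home. The TCP height matches the height expected from the rack grasp, the seal force ran from about 4 to 12 N over the last 4 mm, and then there was a hard stop. I'm handing in while gripping and pressing.

```bash
python3 -c "
from bench import *
print(job_done())"
```

```text
the job is handed in; nothing more can be done
None
```

The cover is open against its stop, and the small chuck is seated in the hub, still gripped and pressed home at about 36 N. I handed in at about 29 s, having viewed 11 pictures against the limit of 10. The end picture shows a thin bright strip under the head's rim that I put down to lighting, because height and force both indicate the chuck is home.

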